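# Empty the kitchen sink: stiff drain plunger, then light disposer switch

### The arm

A 7-joint arm with a two-finger parallel gripper is mounted at the origin on the work surface. World frame = base frame: x ahead of the robot, y to its left, z up, the work surface at z = 0. Lengths are in m, angles in rad, forces in N, time in s.
With the tool pointing down it reaches from about 0.425 to 0.95 m from the base axis. Payload 4.7 kg.
Tool frame: the origin (TCP) lies on the centre line of the jaws, within the pads' length; the fingertips stand 8 mm ahead of it and the grasp point (between the pads) lies 11 mm behind it; z points along the fingers, y is the line along which they close (so a half turn about z gives the same grasp; the last joint's range is limited). The gripper opens to 85 mm and grips with 20 to 120 N. Pads are 22 mm wide; open, the fingers measure 114 mm over their backs; the gripper's body (76 mm by 85 mm) begins 54 mm behind the grasp point. The pads swing forward as they close: fully open they stand 13 mm farther back than shut.
Start: joints at [-1.271, 0.469, -0.049, 1.532, 0.024, 1.141, -0.082], TCP at [0.218, 0.639, 0.239] pointing down, gripper open.
Joint ranges: [-2.59, 2.59], [-0.33, 1.99], [-1.39, 1.29], [0.1, 2.45], [-1.04, 4.18], [0.21, 1.99], [-2.66, 2.66]. Speed limits (rad/s): [2.57, 2.57, 3.14, 3.14, 3.14, 3.14, 3.14].

### API

Orientations are given as a rotation vector (axis times angle).
In Python, from rig import bot, claw, eyes, order gives the robot as it stands. Calls block until the motion is done:
- bot.goto(position, orientation): joint-space move of the TCP to a pose.
- bot.servo_line(position, frame=None, vel=0.15, f_stop=None): straight line of the TCP; frame=None keeps the orientation; vel is the mean speed in m/s. With f_stop (N) it stops when the force on the tool has changed by that much, and returns True; else False.
- bot.movej(angles): joint-space move.
- claw.move_gripper(opening, newtons=None): opening from 0.0 (shut) to 1.0 (fully open); newtons is the grip in N (None keeps the last); returns when the fingers have stopped.
- bot.dwell(seconds).
- bot.solve_ik(position, orientation): joint angles nearest the present ones, or None.
- bot.state(): the state.
- eyes.capture(name): name is "scene" or "top" or "wrist"; returns the picture (384x512x3 uint8, blue, green, red); there is no depth.
- eyes.camera_info(name): a dict with "vertical_fov" (degrees; the focal length in pixels is half the picture's height over the tangent of half this angle, whatever the lens; pixels are square), "cx", "cy" (the principal point, pixels), "xyz" and "attitude" of the camera in the world; the wrist camera has in their place "tool_from_camera" (4x4, takes a point from camera to tool coordinates, whose origin is the TCP and whose axes are the flange's). Camera axes: x right, y down, z forward; pixel columns grow to the right and rows downward; lengths in m; the calibration is good to about 2 mm. A picture is of the moment at which its call begins: read the wrist's pose just before it. camera_info takes no time and is no camera call.
A pose or a line that the arm cannot do raises bot.IKError and nothing moves.
- order.hand_in(): hands the job in; it is judged then, once.
The state is a dict: "time_s": time; "joints": joint angles; "joint_velocities": joint speeds; "effort": joint torques, N m; "tool_pos": TCP position; "tcp_rot": TCP orientation; "force": force on the tool from outside, world axes, zero at the start; "moment": the same for the moment, N m; "width": opening from 0.0 (shut) to 1.0 (fully open); "grip_force": force on a finger pad.
Only numpy, scipy, OpenCV 4.12 (cv2) and the standard library are available. Lean on these libraries where they do the work, as an engineer would, in place of code of your own. Each camera call takes 0.05 s, during which the arm holds its last target. There are 200 camera calls.

### The job

Clear the sink: push the stiff drain plunger (the tall mushroom knob) straight down until it clicks and let it spring back up, then press the light waste-disposer switch (the low, wide round button) until it clicks and let it come back up too. Keep off the soap pump, the one with the spout, and leave the mug where it stands.

Things in the scene. Friction and masses are not known exactly. Their poses are not given: they have to be found in the camera images.
- drain_top (a point): Centre of the flat top of the drain plunger: a steel mushroom knob, 50 mm across and 14 mm thick, on a thin stem over a sleeve 26 mm across with a 52 mm foot flange, fixed to the counter. Top 70 mm above the counter when up. Moves straight down with the knob. Its z axis points up.
- drain (a joint): How far the drain plunger is pushed down, in metres: 0 up, 0.012 at its stop. It clicks at 0.009. Stiff spring: it begins to give at about 5 N, clicks at about 12 N and meets its stop at about 14 N; it springs back up by itself when let go.
- disposer_top (a point): Centre of the flat top of the waste-disposer switch: a low round steel button, 42 mm across, standing 14 mm out of a steel flange 68 mm across and 14 mm high, fixed to the counter. Top 28 mm above the counter when up. Moves straight down with the button. Its z axis points up.
- disposer (a joint): How far the disposer button is pushed down, in metres: 0 up, 0.008 at its stop (still 6 mm proud of the flange). It clicks at 0.006. Light spring: it begins to give at about 1.5 N, clicks at about 3.5 N and meets its stop at about 4 N; it springs back up by itself when let go.
- soap_top (a point): Centre of the top of the soap pump, not to be used: a steel pump head 30 mm across with a thin spout reaching 85 mm from its axis along this frame's +x (towards the sink, away from the robot), fixed to the counter. Top 95 mm above the counter.
- soap (a joint): How far the soap pump is pushed down, in metres: 0 up, 0.015 at its stop. It begins to give at about 2.5 N and is fully down at 7 N.
- mug: White ceramic mug, 80 mm across and 90 mm high, handle along its +y, standing loose on the counter beside the fittings. Origin at the centre of its underside.

How it is judged:
On the way, in this order (a step that is already met when the one before it is completed fails the run):
1. the drain plunger is pushed down past its click (9 mm) with the disposer button up (value of joint drain above 0.009 m and value of joint disposer below 0.002 m), for 0.05 s.
2. the drain plunger has sprung back up (within 2 mm) (value of joint drain below 0.002 m), for 0.05 s.
3. the disposer button is pressed past its click (6 mm) with the drain plunger up (value of joint disposer above 0.006 m and value of joint drain below 0.002 m), for 0.05 s.
At the end, for the whole second after the job is handed in: After the drain plunger was pushed past its click and let up, and then the disposer button pressed past its click: drain plunger, disposer button and soap pump all stand up again (within 2 mm), and the mug stands upright within 30 mm of where it was (value of joint each of drain, disposer, soap below 0.002 m and distance of mug from where it was at the start of the episode below 0.03 m and angle between mug's own z axis and vertical below 0.2 rad); the robot touches nothing.
It fails at once if the soap pump is pushed down more than 4 mm (value of joint soap above 0.004 m).
It fails at once if the mug is shoved more than 30 mm or tipped over (distance of mug from where it was at the start of the episode above 0.03 m or angle between mug's own z axis and vertical above 0.5 rad).
It also fails if it takes over 40 s, if anything falls off the work surface, if the arm or the gripper's body presses on something with over 40 N, if the wrist force passes 120 N, or if a joint passes its speed limit or range.

## Working session

There is one attempt and no reset: what is moved stays moved. The work goes in short steps, each a Python script; the robot and the scene stay as the last script left them, time stands still between calls to the robot, and variables do not carry over. Pictures are saved under pics/ and viewed, at most 10 in all, crops included, and the job is handed in when it is done.

```bash
mkdir -p pics; ls; python3 - <<'E'
from rig import bot,claw,eyes,order
import cv2
for n in("scene","top"):
    cv2.imwrite(f"pics/{n}0.png",eyes.capture(n)); print(n,eyes.camera_info(n))
print(eyes.camera_info("wrist"));s=bot.state();print(s["tool_pos"],s["tcp_rot"],s["force"],s["time_s"])
E
```

```text
pics
scene {'vertical_fov': 51.71704961864435, 'cx': 250.09288953078521, 'cy': 193.85825402713928, 'xyz': array([ 1.2475331 , -0.26990397,  0.81993215]), 'attitude': array([-1.95640301, -1.39509728,  0.5972511 ])}
top {'vertical_fov': 46.93263062675143, 'cx': 257.3289801147856, 'cy': 188.54601995435414, 'xyz': array([0.28124945, 0.01248585, 1.4700769 ]), 'attitude': array([-2.11921468,  2.17088824, -0.17974909])}
{'vertical_fov': 58.89541639527762, 'cx': 252.51405402881258, 'cy': 188.4647527702116, 'tool_from_camera': array([[-1.53950119e-04, -9.44611305e-01, -3.28191194e-01,
         8.39770082e-02],
       [ 9.99999570e-01,  1.54659512e-04, -9.14232868e-04,
         3.30374861e-04],
       [ 9.14352592e-04, -3.28191193e-01,  9.44610875e-01,
        -1.34691693e-01],
       [ 0.00000000e+00,  0.00000000e+00,  0.00000000e+00,
         1.00000000e+00]])}
[0.21777737 0.6383643  0.23834541] [-5.14078336e-01 -3.09897919e+00  2.76373387e-03] [ 0.83381202 -0.10753723  0.23478208] 0.1
```

View pics/top0.png

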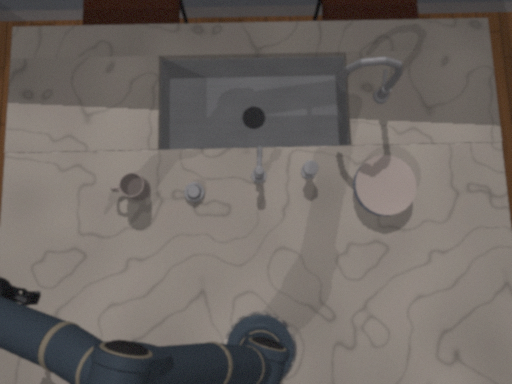

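View pics/scene0.png

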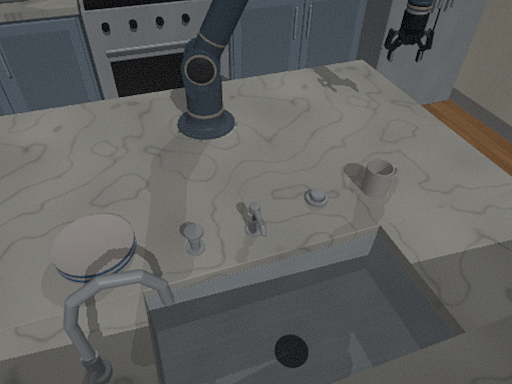

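Top view: drain knob is at about (310,168), soap pump (259,173) with its spout toward the sink, disposer (194,191) and mug (132,185). Scene view: drain (194,230), soap (255,208), disposer (317,194).

```bash
cat > h.py <<'E'
import numpy as np, cv2
from scipy.spatial.transform import Rotation as R
from rig import bot,claw,eyes,order
def ray(name,px,state=None):
    c=eyes.camera_info(name); f=192/np.tan(np.radians(c["vertical_fov"])/2)
    d=np.array([(px[0]-c["cx"])/f,(px[1]-c["cy"])/f,1.])
    if name=="wrist":
        T=c["tool_from_camera"];Rt=R.from_rotvec(state[1]).as_matrix()
        return Rt@T[:3,3]+state[0], Rt@T[:3,:3]@d
    return c["xyz"],R.from_rotvec(c["attitude"]).as_matrix()@d
def at(name,px,z,state=None):
    o,d=ray(name,px,state); return o+d*(z-o[2])/d[2]
E
python3 - <<'E'
from h import *
for k,t,s,z in(("drain",(310,168),(194,230),.07),("soap",(259,173),(255,208),.095),("disp",(194,191),(317,194),.028)):
    print(k,at("top",t,z),at("scene",s,z))
print(at("top",(132,183),.09),at("scene",(380,166),.09),at("top",(260,150),.09))
a,b=cv2.imread("pics/top0.png"),cv2.imread("pics/scene0.png")
cv2.imwrite("pics/z.png",np.vstack([cv2.resize(a[140:220,100:340],(780,260),interpolation=2),cv2.resize(b[150:260,170:400],(690,330),interpolation=2)[:, :][:,:] if 0 else cv2.copyMakeBorder(cv2.resize(b[150:260,170:400],(690,330),interpolation=2),0,0,0,90,0)]))
E
```

```text
drain [ 0.56467458 -0.17770501  0.07      ] [ 0.57182828 -0.17855433  0.07      ]
soap [ 0.5471901 -0.0120401  0.095    ] [ 0.57096795 -0.01516458  0.095     ]
disp [0.50474627 0.20234401 0.028     ] [0.5124299  0.20013257 0.028     ]
[0.52526339 0.38953878 0.09      ] [0.52071911 0.39208837 0.09      ] [ 0.62305562 -0.01723622  0.09      ]
```

View pics/z.png

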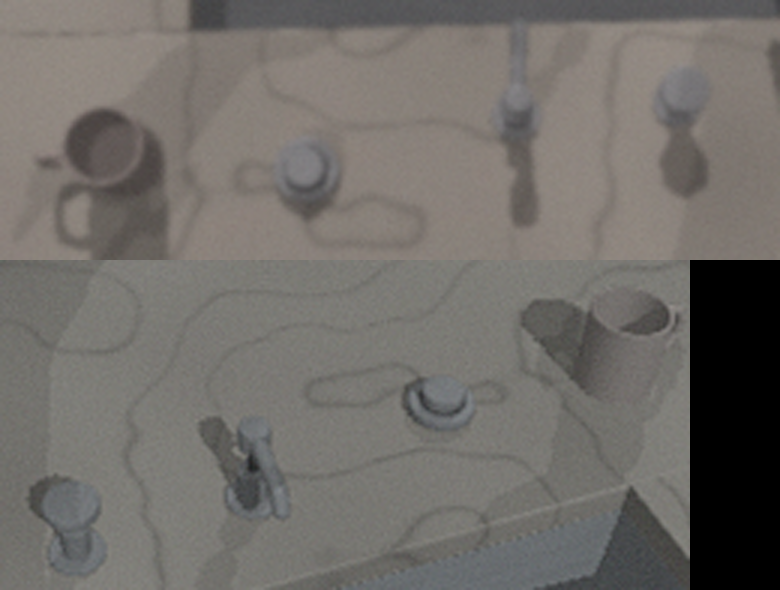

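```bash
cat >> h.py <<'E'
def down(p):
    t=(np.arctan2(p[1],p[0])+np.pi/2)/2
    return np.pi*np.array([np.cos(t),np.sin(t),0])
E
python3 - <<'E'
from h import *
claw.move_gripper(0.0)
p=[.567,-.178,.20]; bot.goto(p,down(p)); bot.dwell(.3)
s=bot.state(); im=eyes.capture("wrist"); np.save("s1.npy",[s["tool_pos"],s["tcp_rot"]])
cv2.imwrite("pics/w1.png",im); print(s["tool_pos"],s["force"],s["joints"],s["time_s"],s["width"])
E
```

```text
[ 0.56704798 -0.17783328  0.19996662] [0.21129805 0.06268077 0.59827364] [-0.44682905  0.518382    0.95579811  1.81452113 -0.48179064  1.0621898
  0.38666525] 4.2833 -0.0049132381122939306
```

View pics/w1.png

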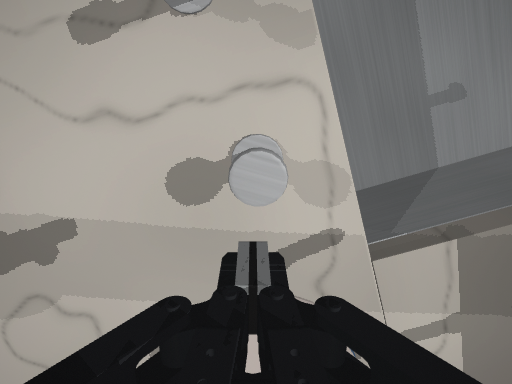

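The wrist view shows the knob top centred at about (258,178), with its flange visible behind it. The fingertips are at about (253,243).

```bash
python3 - <<'E'
from h import *
c=at("wrist",(258.5,178),.07,np.load("s1.npy")); print(c)
assert np.hypot(c[0]-.567,c[1]+.178)<.012
x,y=c[:2]; r=down([.567,-.178])
bot.servo_line([x,y,.092]); bot.dwell(.2)
f0=bot.state()["force"]
print(bot.servo_line([x,y,.055],vel=.02,f_stop=19)); bot.dwell(.2)
s=bot.state(); print(s["tool_pos"],s["force"]-f0)
bot.servo_line([x,y,.2],vel=.1); bot.dwell(.2)
s=bot.state(); print(s["force"],s["time_s"])
E
```

```text
[ 0.57296837 -0.17771934  0.07      ]
True
[ 0.57304872 -0.17778322  0.06701127] [-3.42761662  1.10701169 13.00051426]
[ 0.00611623  0.05531332 -1.1295811 ] 8.575
```

Force and depth both suggest it clicked, at about 10–11 mm. A second, firmer press costs little and removes doubt, so I'll do that and then look at the disposer.

```bash
python3 - <<'E'
from h import *
x,y=.573,-.1777
bot.servo_line([x,y,.092]); bot.dwell(.2); f0=bot.state()["force"]
print(bot.servo_line([x,y,.063],vel=.03,f_stop=32)); bot.dwell(.2)
s=bot.state(); print(s["tool_pos"],s["force"]-f0)
bot.servo_line([x,y,.2],vel=.12)
p=[.509,.201,.17]; bot.goto([x-.03,0,.24],down([x,0])); bot.goto(p,down(p)); bot.dwell(.3)
s=bot.state(); im=eyes.capture("wrist"); np.save("s2.npy",[s["tool_pos"],s["tcp_rot"]])
t=eyes.capture("scene"); cv2.imwrite("pics/w2.png",np.hstack([im[:, 60:460],cv2.resize(t[180:280,160:260],(384,384))])); print(s["tool_pos"],s["time_s"])
E
```

```text
False
[ 0.57327387 -0.17778766  0.06598324] [-6.35673017  4.13432312 25.6409074 ]
[0.50962075 0.19979228 0.17049233] 14.1833
```

View pics/w2.png

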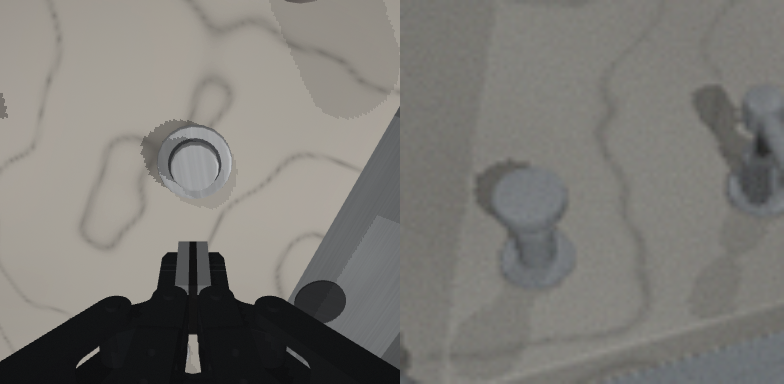

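The plunger reached its stop and is up again (right panel). The disposer button top is centred at about (255,167) in the full wrist image.

```bash
python3 - <<'E'
from h import *
c=at("wrist",(255,167),.028,np.load("s2.npy")); print(c)
assert np.hypot(c[0]-.509,c[1]-.201)<.012
x,y=c[:2]
bot.servo_line([x,y,.05]); bot.dwell(.2); f0=bot.state()["force"]
print(bot.servo_line([x,y,.025],vel=.02,f_stop=15)); bot.dwell(.2)
s=bot.state(); print(s["tool_pos"],s["force"]-f0)
bot.servo_line([x,y,.2],vel=.12); bot.dwell(.4)
s=bot.state(); print(s["force"],s["time_s"])
t=eyes.capture("scene"); cv2.imwrite("pics/e.png",cv2.resize(t[140:280,160:420],(780,420)))
E
```

```text
[0.5096555  0.20751321 0.028     ]
True
[0.50961889 0.20749828 0.02808376] [-2.08371539 -0.84358606  6.48531814]
[-0.48771575  0.55067323 -0.20083033] 18.6583
```

View pics/e.png

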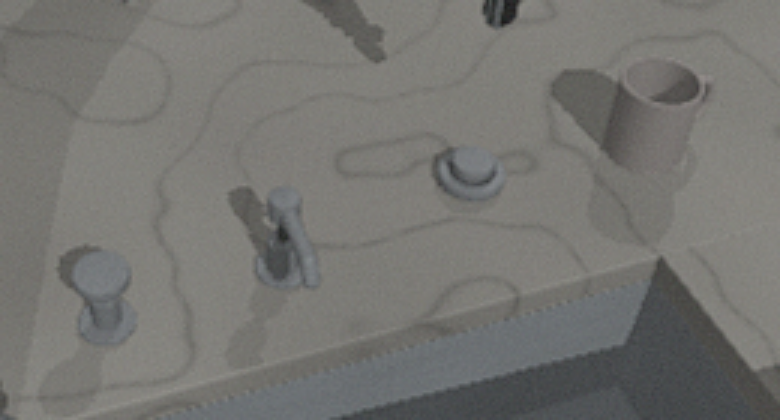

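The disposer was pressed to its stop, with the tip 8 mm down at 6.5 N. In this view, both fittings and the soap pump are up, the mug is standing, and the arm is clear.

```bash
python3 -c "
from rig import order
print(order.hand_in())"
```

```text
the job is handed in; nothing more can be done
None
```

The job is handed in, though the hand-in gave no verdict: I pushed the drain plunger to its stop and it sprang back, then did the same with the disposer button, without touching the soap pump or the mug.

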